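# Open the push-release charge flap on a fender

### The arm

A 6-joint arm with a two-finger parallel gripper is mounted at the origin on the work surface. World frame = base frame: x ahead of the robot, y to its left, z up, the work surface at z = 0. Lengths are in m, angles in rad, forces in N, time in s.
With the tool pointing down it reaches from about 0.375 to 0.9 m from the base axis. Payload 3.1 kg.
Tool frame: the origin (TCP) lies between the finger pads; the fingertips stand 22 mm ahead of it and the grasp point (between the pads) lies 3 mm ahead of it; z points along the fingers, y is the direction in which the jaws open and shut (so a half turn about z gives the same grasp; the last joint's range is limited). The gripper opens to 85 mm and grips with 20 to 120 N. Pads are 22 mm wide; open, the fingers measure 114 mm over their backs; the gripper's body (76 mm by 85 mm) begins 54 mm behind the grasp point. The pads swing forward as they close: fully open they stand 13 mm farther back than shut.
Start: joints at [-1.431, 0.527, 1.433, -0, 1.181, -0.178], TCP at [0.196, -0.593, 0.222] pointing down, gripper open.
Joint ranges: [-3.08, 3.08], [-0.75, 2.2], [0.22, 2.44], [-1.43, 4.57], [0, 2.65], [-2.85, 2.85]. Speed limits (rad/s): [2.79, 2.79, 3.14, 3.14, 3.14, 3.14].

### API

Orientations are given as a unit quaternion [x, y, z, w].
In Python, from station import status, snapshot, manip gives the robot as it stands.
- The arm moves only by the tool move_arm, never from a script. Its argument "plan" is a list that holds one entry, the list of rows, each a list of 7 numbers: the turn, a rotation vector about the tool's x, y, z scaled (see below), then the shift along the tool's x, y, z scaled (see below), then the closure, from 0 (fully open) to 1 (shut). A call has exactly 8 rows; each row is the pose to reach, as a shift and turn from the pose commanded when the call began, along the tool's axes at that moment; what a row does not reach only later rows make up. The controller multiplies each number of a shift by 100 mm and each number of a turn by pi/4 rad. A row lasts 1/8 s, in which the tool goes at most 62.5 mm and 10.7 degrees, less where a joint would pass 70% of its speed; a pose out of reach is approached as far as the arm can. A call with a number of a shift or a turn outside -1 to 1 is refused whole. A call with a gripper value outside its range is refused whole. The fingers move at their own pace and stop on an object; "force" is the grip in N (left out, the last holds). Time passes only in rows, so rows that repeat a pose let the fingers close, or fill a call up. It gives the time, the measured TCP pose, the force and the opening at its end, in the units of the state.
- status.sense(): the state, without advancing time (a new reading comes with each control period).
- snapshot(name): name is "side" or "top"; returns a dict with "img" (420x560x3 uint8, red, green, blue), "depth" (420x560 float32, m along the optical axis (not along the pixel's ray), 0 where there is no reading), "mtx" (3x3 intrinsics, pixels), "k1" (the pictures are not rectified: a ray, as slopes to the right and down, at radius r is drawn at 1 + k1 r^2 times it, then the intrinsics apply), "T" (4x4, takes a point from camera to world coordinates). Camera axes: x right, y up, looking along -z (the intrinsics and any distortion apply to the point x, -y, -z); pixel columns grow to the right and rows downward; lengths in m; the calibration is good to about 2 mm. A picture is of the moment at which its call begins.
- manip.sign_off(): hands the job in, once; it reports no verdict.
The state is a dict: "t": time; "q": joint angles; "qd": joint speeds; "tau": joint torques, N m; "tcp_pos": TCP position; "tool_rot": TCP orientation; "force": force on the tool from outside, world axes, zero at the start; "ft_torque": the same for the moment, N m; "finger_gap": opening from 0.0 (shut) to 1.0 (fully open).
Only numpy, scipy, OpenCV 4.12 (cv2) and the standard library are available. Lean on these libraries where they do the work, as an engineer would, in place of code of your own. Each camera call takes 0.05 s, during which the arm holds its last target. There are 200 camera calls.

### The job

An electric car's front fender lies outer side up on the bench for dent repair, its charge flap shut. Press the flap in near its free end until the catch lets go, and take the finger away so that the spring stands it ajar; then push it on round with a fingertip until it stands upright or beyond, and leave it open like that. Only touch and push: do not grip the flap, go easy on the paintwork, and leave the loose tools and tabs where they are.

Things in the scene. Friction and masses are not known exactly. Their poses are not given: they have to be found in the camera images.
- flap (a joint): hinge of the charge flap, rad: 0 shut and flush, negative pressed in (stop at -0.065), about 0.4 ajar (free end some 55 mm above the panel), 1.57 upright, stop at 1.75. The spring acts only up to ajar; beyond that a stiff friction hinge (0.15 N m, slightly damped) holds the flap wherever it is left: 2 to 4 N at the free end push it on
- flap_press (a point): point on the flap's outer face near the catch: mid-width, 20 mm in from the free end. Pressed here it gives about 3 mm at some 7 N, then the catch lets go (it does not take hold again; hard stop at 8 mm); as the finger withdraws the flap springs ajar. The point moves with the flap; with the flap shut its y points from free end to hinge, its z up out of the panel
- flap_edge (a point): middle of the flap's free end face, 4 mm below the outer face; moves with the flap, axes as flap_press. The door is white, 120 mm wide (along the hinge) by 140 mm long (hinge side to free end), 8 mm thick, with a 3.5 mm gap all round; a striker hangs up to 45 mm down under its middle, from 17 mm in from the free end
- flap_hinge (a point): point on the hinge axis at mid-width, fixed to the fender, 6 mm below the panel's outer face and 8 mm beyond the flap's hinge-side edge (148 mm from the free end). The axis runs along this point's x; y points towards the fender's nose (the shut flap lies on the -y side), z up out of the panel. The door is 120 mm wide along the hinge, 140 mm long, 8 mm thick
- fender: white car fender, 630 by 920 mm, fixed on foam rests. Origin on the bench under the middle of the shut flap; x towards the sill (away from the robot), y towards the long nose, z up. Round the flap its face is level, 125 mm above the bench (133 at most elsewhere). Flap hinge on the nose side (+y), free end towards the short straight door edge (-y), with 105 mm of level panel between
- tab_round: loose bystander: black glue tab with round 26 mm foot, 29 mm tall, standing on the panel beside the flap; origin under its foot
- tab_bar: loose bystander: black glue tab with 18 mm by 46 mm foot, 27 mm tall, standing on the panel beside the flap; origin under its foot
- knockdown: loose bystander: black tap-down pen with aluminium tip, 150 mm long, 22 mm thick, lying on the bench beside the fender's door edge; origin on the bench under its middle, x along it
- tape_roll: loose bystander: roll of tape, 104 mm diameter, 25 mm tall, lying on the bench beside the fender's door edge; origin under its centre

How it is judged:
By the outcome, as a careful person would: the job done as asked, in the order asked, and still so for the second after the job is handed in, with the robot touching nothing.
It also fails if it takes over 51 s, if anything falls off the work surface, if the arm or the gripper's body presses on something with over 40 N, if the wrist force passes 120 N, or if a joint passes its speed limit or range.

## Working session

There is one attempt and no reset: what is moved stays moved. The work goes in short steps, Python scripts to look and compute and a tool call to move; the robot and the scene stay as the last step left them, time stands still between calls to the robot, and variables do not carry over. Pictures are saved under pics/ and viewed, on a budget of 10 in all, crops included, one or two more only if the job needs it, and the job is handed in when it is done.

Besides the shell and the picture viewer there is one more tool, called as name([rows], argument=value, ...), one row to a line, values as JSON. move_arm: Moves the arm, as the interface text tells. Its arguments: {"type":"object","properties":{"plan":{"type":"array"},"force":{"type":"number"}},"required":["plan"]}

```bash
ls; mkdir -p pics
python3 - <<'E'
from station import status, snapshot
import cv2,numpy as np
s=status.sense();print({k:np.round(v,3) for k,v in s.items()})
for n in("top","side"):
    d=snapshot(n);cv2.imwrite(f"pics/{n}0.png",d["img"][:,:,::-1]);np.savez(f"{n}0.npz",**d);print(n,d["mtx"],d["k1"],d["T"].round(3))
E
```

```text
pics
{'t': np.float64(0.0), 'q': array([-1.43 ,  0.528,  1.434, -0.   ,  1.181, -0.178]), 'qd': array([ 0.   ,  0.001,  0.001, -0.   ,  0.001, -0.001]), 'tau': array([ 2.0000e-03, -4.4235e+01, -1.7803e+01, -0.0000e+00,  9.0000e-03,
       -0.0000e+00]), 'tcp_pos': array([ 0.196, -0.593,  0.221]), 'tool_rot': array([ 0.987,  0.159,  0.   , -0.001]), 'force': array([-0.293,  0.474, -0.676]), 'ft_torque': array([-0.009,  0.029,  0.01 ]), 'finger_gap': np.float64(0.999)}
top [[390.67169216   0.         282.65068662]
 [  0.         390.67169216 205.84705117]
 [  0.           0.           1.        ]] -0.023967397212471736 [[ 0.022  0.997 -0.068  0.54 ]
 [-1.     0.021 -0.022 -0.125]
 [-0.02   0.068  0.997  0.804]
 [ 0.     0.     0.     1.   ]]
side [[428.29336047   0.         272.54126025]
 [  0.         428.29336047 214.61326945]
 [  0.           0.           1.        ]] 0.04196002755099946 [[-0.832 -0.432  0.347  0.84 ]
 [ 0.554 -0.628  0.547  0.254]
 [-0.018  0.647  0.762  0.609]
 [ 0.     0.     0.     1.   ]]
```

View pics/top0.png

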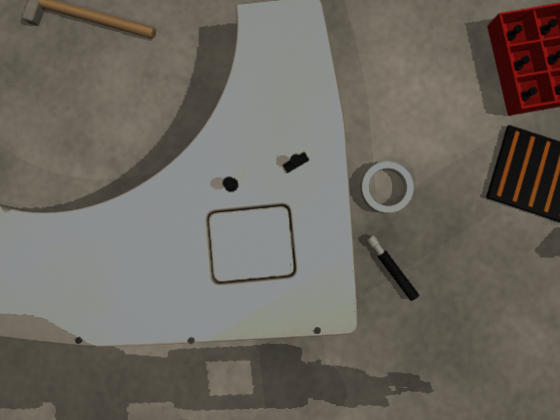

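View pics/side0.png

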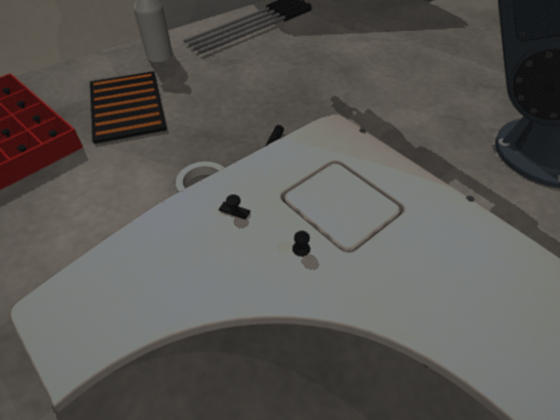

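The top view shows the flap with corners near (208,207), (290,205), (296,277) and (214,283), its free end to the right (-y). The tabs are at (230,184) and (296,161), both on the +x side. The side view agrees.

```bash
cat > h.py <<'E'
import numpy as np,cv2
def ray(d,px):
    K=d["mtx"];k=float(d["k1"]);p=np.atleast_2d(np.array(px,float))
    u=cv2.undistortPoints(p[:,None],K,np.array([k,0,0,0.]))[:,0]
    return np.c_[u[:,0],-u[:,1],-np.ones(len(u))]@d["T"][:3,:3].T, d["T"][:3,3]
def atz(d,px,z):
    r,o=ray(d,px);return o+r*((z-o[2])/r[:,2])[:,None]
def cloud(d):
    h,w=d["depth"].shape;v,u=np.mgrid[:h,:w];px=np.c_[u.ravel(),v.ravel()]
    r,o=ray(d,px);return (o+r*d["depth"].ravel()[:,None]).reshape(h,w,3)
E
python3 - <<'E'
from h import *
for n,roi in(("top",(195,195,310,295)),("side",(270,150,415,260))):
    d=np.load(n+"0.npz");g=cv2.cvtColor(d["img"],cv2.COLOR_RGB2GRAY)
    x0,y0,x1,y1=roi;m=np.zeros_like(g);m[y0:y1,x0:x1]=(g[y0:y1,x0:x1]<(110 if n=="top" else 120))
    c,l,s,_=cv2.connectedComponentsWithStats(m,connectivity=8);i=1+np.argmax(s[1:,4]);print(s[i])
    v,u=np.nonzero(l==i);P=atz(d,np.c_[u,v],.125)
    r=cv2.minAreaRect((P[:,:2]*1000).astype(np.float32));print(n,r,cv2.boxPoints(r).round(1).tolist())
    C=cloud(d);cx,cy=((250,243) if n=="top" else (342,205));print("flap z",C[cy,cx])
    for px in ((230,184),(296,161),(389,187),(394,268)) if n=="top" else ((301,245),(235,205)):
        print(px,C[px[1],px[0]].round(3))
E
```

```text
[ 206  203   91   82 1090]
top ((519.4434814453125, -56.120765686035156), (130.4324493408203, 149.5286407470703), 6.884705066680908) [[445.70001220703125, 10.300000190734863], [463.70001220703125, -138.1999969482422], [593.2000122070312, -122.5], [575.2000122070312, 25.899999618530273]]
flap z [ 0.52003936 -0.05451413  0.12310124]
(230, 184) [ 0.619 -0.021  0.154]
(296, 161) [ 0.66  -0.131  0.153]
(389, 187) [ 0.638 -0.326 -0.   ]
(394, 268) [ 0.474 -0.331  0.022]
[ 279  160  127   94 1692]
side ((519.9969482421875, -56.223297119140625), (134.23533630371094, 154.74005126953125), 6.809947967529297) [[444.20001220703125, 12.600000381469727], [462.5, -141.0], [595.7999877929688, -125.0999984741211], [577.5, 28.600000381469727]]
flap z [ 0.52233323 -0.05073905  0.12443028]
(301, 245) [ 0.626 -0.015  0.143]
(235, 205) [ 0.665 -0.121  0.151]
```

move_arm([
  [[0,0,0.03,0.1,-0.08,0,1],[0,0,0.06,0.22,-0.17,0,1],[0,0,0.1,0.36,-0.28,0,1],[0,0,0.13,0.5,-0.39,0,1],[0,0,0.16,0.64,-0.5,0,1],[0,0,0.19,0.78,-0.61,0,1],[0,0,0.22,0.92,-0.72,0,1],[0,0,0.25,1,-0.79,0,1]],
], force=20)

```text
t: 1.1
tcp_pos: [0.2669, -0.4851, 0.2217]
tool_rot: [0.998, 0.061, 0.0, -0.001]
force: [0.4, -0.0, -0.4]
finger_gap: -0.001
```

```bash
cat >> h.py <<'E'
from scipy.spatial.transform import Rotation as R
c=np.array([.5197,-.0562,.125]);a=np.deg2rad(6.85)
F=np.array([[np.cos(a),-np.sin(a),0],[np.sin(a),np.cos(a),0],[0,0,1]])   # fender axes in columns
hinge=c+F@[0,.078,-.006]; press=c+F@[0,-.05,0]
def to(target,rot=None):
    "shift (units) in tool axes from measured pose to target TCP; turn to rot"
    from station import status
    s=status.sense();q=R.from_quat(s["tool_rot"])
    print("t",round(float(s["t"]),2),"tcp",s["tcp_pos"].round(4),"F",s["force"].round(1),"gap",round(float(s["finger_gap"]),2))
    tip=s["tcp_pos"]+q.apply([0,0,.022]);print("tip rel hinge, fender axes mm",((tip-hinge)@F*1000).round(1),"q",s["q"].round(2))
    print("shift",(q.inv().apply(np.array(target)-s["tcp_pos"])/.1).round(3))
    if rot is not None: print("turn",((q.inv()*rot).as_rotvec()/(np.pi/4)).round(3))
def pose(tilt):
    "tool x along hinge x, tipped by tilt from down towards +y"
    return R.from_matrix(F)*R.from_euler("x",np.pi)*R.from_euler("x",tilt)
E
python3 -c "
from h import *
print(press,hinge)
to(press+[0,0,.06],pose(0))"
```

```text
[ 0.52566352 -0.10584309  0.125     ] [0.5103969  0.02124322 0.119     ]
t 1.1 tcp [ 0.2669 -0.4851  0.2217] F [ 0.4 -0.  -0.4] gap -0.0
tip rel hinge, fender axes mm [-302.2 -473.7   80.7] q [-1.27  0.43  1.61  0.    1.1   0.18]
shift [ 3.03  -3.449  0.372]
turn [-0.002 -0.     0.003]
```

move_arm([
  [[0,0,0,0.09,-0.1,0,1],[0,0,0,0.2,-0.22,0,1],[0,0,0,0.33,-0.37,0,1],[0,0,0,0.46,-0.52,0,1],[0,0,0,0.58,-0.65,0,1],[0,0,0,0.7,-0.79,0,1],[0,0,0,0.8,-0.9,0,1],[0,0,0,0.88,-1,0,1]],
])

```text
t: 2.1
tcp_pos: [0.3418, -0.3764, 0.2218]
tool_rot: [0.998, 0.061, 0.0, 0.0]
force: [-0.1, -1.5, -1.1]
finger_gap: -0.003
```

move_arm([
  [[0,0,0,0.09,-0.1,0,1],[0,0,0,0.2,-0.22,0,1],[0,0,0,0.33,-0.37,0,1],[0,0,0,0.46,-0.52,0,1],[0,0,0,0.58,-0.65,0,1],[0,0,0,0.7,-0.79,0,1],[0,0,0,0.8,-0.9,0,1],[0,0,0,0.88,-1,0,1]],
])

```text
t: 3.1
tcp_pos: [0.417, -0.2664, 0.2218]
tool_rot: [0.998, 0.061, 0.0, 0.0]
force: [0.2, -0.0, 0.1]
finger_gap: 0.003
```

move_arm([
  [[0,0,0,0.09,-0.1,0,1],[0,0,0,0.2,-0.22,0,1],[0,0,0,0.33,-0.37,0,1],[0,0,0,0.46,-0.52,0,1],[0,0,0,0.58,-0.65,0,1],[0,0,0,0.7,-0.79,0,1],[0,0,0,0.8,-0.9,0,1],[0,0,0,0.88,-1,0,1]],
])

```text
t: 4.1
tcp_pos: [0.4921, -0.1564, 0.2218]
tool_rot: [0.998, 0.061, 0.0, 0.0]
force: [0.3, -0.2, -0.2]
finger_gap: 0.002
```

move_arm([
  [[0,0,0,0.07,-0.08,0.05,1],[0,0,0,0.14,-0.16,0.11,1],[0,0,0,0.21,-0.24,0.17,1],[0,0,0,0.28,-0.32,0.23,1],[0,0,0,0.34,-0.39,0.29,1],[0,0,0,0.38,-0.43,0.34,1],[0,0,0,0.39,-0.45,0.37,1],[0,0,0,0.39,-0.45,0.37,1]],
])

```text
t: 5.1
tcp_pos: [0.5245, -0.1076, 0.1846]
tool_rot: [0.998, 0.061, -0.0, -0.0]
force: [-0.1, -0.1, 0.0]
finger_gap: -0.002
```

```bash
python3 -c "
from h import *
to(press+[0,0,.022],pose(0))"
```

```text
t 5.1 tcp [ 0.5245 -0.1076  0.1846] F [-0.1 -0.1  0. ] gap -0.0
tip rel hinge, fender axes mm [  -1.3 -129.6   43.6] q [-0.41  0.46  1.7  -0.    0.99  1.04]
shift [ 0.014 -0.016  0.376]
turn [-0.     0.001  0.004]
```

move_arm([
  [[0,0,0,0,0,0.07,1],[0,0,0,0.01,-0.01,0.14,1],[0,0,0,0.01,-0.01,0.21,1],[0,0,0,0.01,-0.02,0.27,1],[0,0,0,0.01,-0.02,0.31,1],[0,0,0,0.01,-0.02,0.34,1],[0,0,0,0.01,-0.02,0.35,1],[0,0,0,0.01,-0.02,0.35,1]],
])

```text
t: 6.1
tcp_pos: [0.5255, -0.1056, 0.1499]
tool_rot: [0.998, 0.061, 0.0, 0.0]
force: [-0.8, 0.1, 0.6]
finger_gap: 0.004
```

move_arm([
  [[0,0,0,0,0,0.005,1],[0,0,0,0,0,0.01,1],[0,0,0,0,0,0.015,1],[0,0,0,0,0,0.02,1],[0,0,0,0,0,0.025,1],[0,0,0,0,0,0.03,1],[0,0,0,0,0,0.035,1],[0,0,0,0,0,0.04,1]],
])

```text
t: 7.1
tcp_pos: [0.5255, -0.1056, 0.1458]
tool_rot: [0.998, 0.061, 0.0, 0.0]
force: [0.3, 0.5, -0.3]
finger_gap: 0.001
```

move_arm([
  [[0,0,0,0,0,0.005,1],[0,0,0,0,0,0.01,1],[0,0,0,0,0,0.015,1],[0,0,0,0,0,0.02,1],[0,0,0,0,0,0.02,1],[0,0,0,0,0,0.025,1],[0,0,0,0,0,0.03,1],[0,0,0,0,0,0.03,1]],
])

```text
t: 8.1
tcp_pos: [0.5254, -0.1056, 0.1428]
tool_rot: [0.998, 0.061, -0.0, -0.0]
force: [0.4, -0.2, -0.4]
finger_gap: -0.003
```

move_arm([
  [[0,0,0,0,0,0.005,1],[0,0,0,0,0,0.01,1],[0,0,0,0,0,0.01,1],[0,0,0,0,0,0.015,1],[0,0,0,0,0,0.015,1],[0,0,0,0,0,0.02,1],[0,0,0,0,0,0.02,1],[0,0,0,0,0,0.02,1]],
])

```text
t: 9.1
tcp_pos: [0.5254, -0.1056, 0.1408]
tool_rot: [0.998, 0.061, -0.0, -0.0]
force: [0.3, 0.1, -0.5]
finger_gap: -0.003
```

Run:
```python
from h import *
from station import snapshot
import cv2
d=snapshot("side");im=d["img"][120:290,230:440,::-1];cv2.imwrite("pics/s1.png",cv2.resize(im,None,fx=3.5,fy=3.5,interpolation=cv2.INTER_CUBIC))
```

```text
(no output)
```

View pics/s1.png

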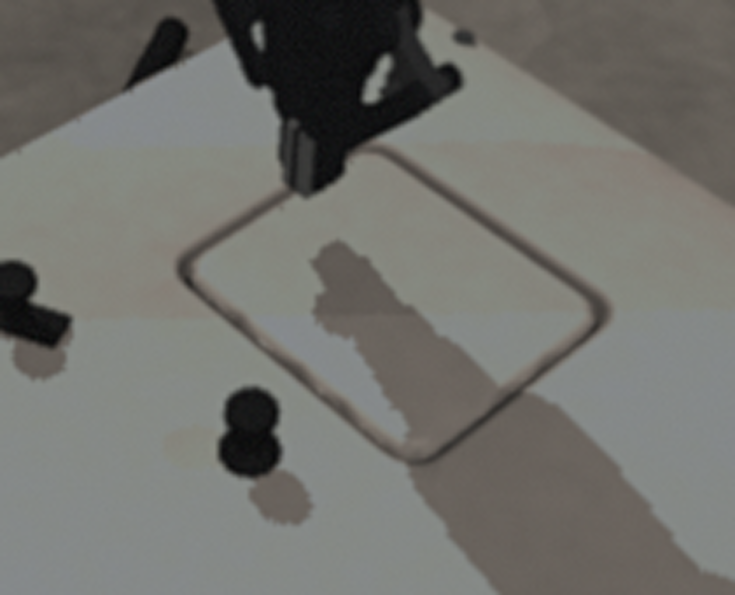

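The shut fingertip is at crop (310,190), with its shadow starting at (335,245), so it is still above the flap. I'll measure the actual tip height.

Run:
```python
from h import *
from station import snapshot,status
s=status.sense()
d=snapshot("side");C=cloud(d)
tcp=s["tcp_pos"]
m=(np.hypot(C[...,0]-tcp[0],C[...,1]-tcp[1])<.03)&(C[...,2]>.13)&(C[...,2]<.25)
z=np.sort(C[m][:,2]);print(tcp,z[:20].round(4))
g=cv2.cvtColor(d["img"],cv2.COLOR_RGB2GRAY);m2=m&(g<70);print(np.sort(C[m2][:,2])[:20].round(4))
# where would tip centre at tcp+22mm and the flap press pt project?
Ti=np.linalg.inv(d["T"])
for p in (tcp-[0,0,.022],tcp-[0,0,.01],tcp,press):
    k=Ti@np.r_[p,1];u=cv2.projectPoints(np.array([[k[0],-k[1],-k[2]]]),np.zeros(3),np.zeros(3),d["mtx"],np.array([float(d["k1"]),0,0,0]))[0];print(p.round(3),u.ravel().round(1), ((u.ravel()-[230,120])*3.5).round())
```

```text
[ 0.52547046 -0.10558498  0.14081331] [0.1499 0.1511 0.1529 0.1529 0.1529 0.1533 0.1539 0.1541 0.1546 0.1548
 0.155  0.1552 0.1558 0.1561 0.1567 0.1567 0.157  0.1571 0.1572 0.1573]
[0.1529 0.1529 0.1541 0.1546 0.1548 0.1552 0.1558 0.1561 0.1567 0.1567
 0.1571 0.1572 0.1573 0.1581 0.1581 0.1584 0.1586 0.1587 0.1591 0.1591]
[ 0.525 -0.106  0.119] [317.8 186.9] [307. 234.]
[ 0.525 -0.106  0.131] [318.3 181.5] [309. 215.]
[ 0.525 -0.106  0.141] [318.7 177. ] [311. 199.]
[ 0.526 -0.106  0.125] [317.9 184.1] [308. 224.]
```

move_arm([
  [[0,0,0,0,0,0.015,1],[0,0,0,0,0,0.03,1],[0,0,0,0,0,0.05,1],[0,0,0,0,0,0.07,1],[0,0,0,0,0,0.085,1],[0,0,0,0,0,0.1,1],[0,0,0,0,0,0.11,1],[0,0,0,0,0,0.11,1]],
])

```text
t: 10.2
tcp_pos: [0.5254, -0.1056, 0.1297]
tool_rot: [0.998, 0.061, -0.0, -0.0]
force: [0.6, -0.2, -0.5]
finger_gap: 0.002
```

Run:
```python
from h import *
from station import snapshot
import cv2
d=snapshot("side");im=d["img"][120:290,230:440,::-1];cv2.imwrite("pics/s2.png",cv2.resize(im,None,fx=3.5,fy=3.5,interpolation=cv2.INTER_CUBIC))
C=cloud(d);print("flap z",C[205,342],C[190,320:350:6,2])
to(press,pose(0))
```

```text
flap z [ 0.52307545 -0.05002833  0.12556254] [0.12569364 0.12458747 0.60919947 0.12457654 0.12435452]
t 10.25 tcp [ 0.5255 -0.1056  0.1298] F [ 1.1 -0.7 -0.2] gap 0.0
tip rel hinge, fender axes mm [  -0.2 -127.7  -11.2] q [-0.41  0.54  1.74 -0.    0.86  1.04]
shift [0.002 0.003 0.048]
turn [-0.     0.     0.004]
```

View pics/s2.png

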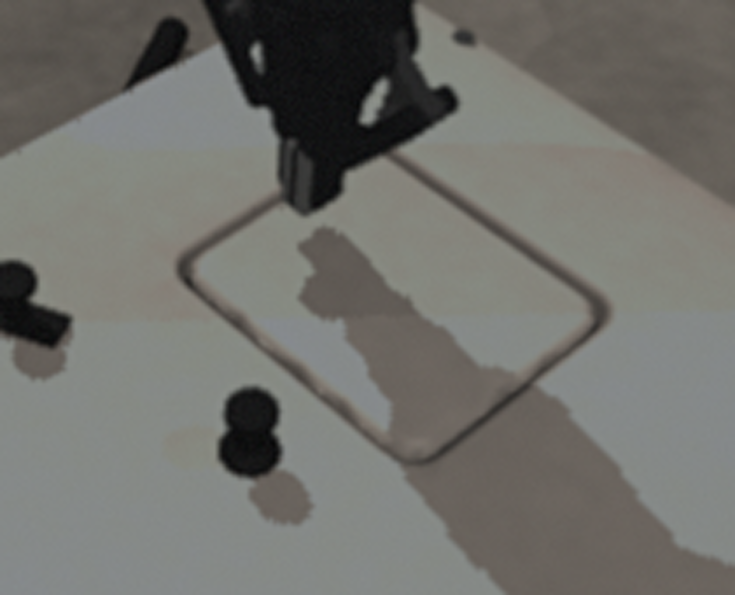

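The tip is now at (303,213) and its shadow at (323,228), so about 5 mm of clearance is left. The real fingertip is therefore close to the TCP rather than 22 mm ahead of it. I'll feel for contact.

move_arm([
  [[0,0,0,0,0,0.01,1],[0,0,0,0,0,0.02,1],[0,0,0,0,0,0.025,1],[0,0,0,0,0,0.03,1],[0,0,0,0,0,0.035,1],[0,0,0,0,0,0.04,1],[0,0,0,0,0,0.04,1],[0,0,0,0,0,0.04,1]],
])

```text
t: 11.25
tcp_pos: [0.5255, -0.1056, 0.1258]
tool_rot: [0.998, 0.061, 0.0, 0.0]
force: [0.3, 0.8, 0.7]
finger_gap: 0.002
```

move_arm([
  [[0,0,0,0,0,0.003,1],[0,0,0,0,0,0.006,1],[0,0,0,0,0,0.01,1],[0,0,0,0,0,0.013,1],[0,0,0,0,0,0.016,1],[0,0,0,0,0,0.02,1],[0,0,0,0,0,0.02,1],[0,0,0,0,0,0.02,1]],
])

```text
t: 12.25
tcp_pos: [0.5255, -0.1056, 0.1238]
tool_rot: [0.998, 0.061, 0.0, 0.0]
force: [0.1, -0.8, -0.3]
finger_gap: -0.003
```

move_arm([
  [[0,0,0,0,0,0.003,1],[0,0,0,0,0,0.006,1],[0,0,0,0,0,0.01,1],[0,0,0,0,0,0.013,1],[0,0,0,0,0,0.016,1],[0,0,0,0,0,0.02,1],[0,0,0,0,0,0.02,1],[0,0,0,0,0,0.02,1]],
])

```text
t: 13.25
tcp_pos: [0.5255, -0.1056, 0.1218]
tool_rot: [0.998, 0.061, 0.0, 0.0]
force: [0.5, 0.5, -0.4]
finger_gap: -0.001
```

move_arm([
  [[0,0,0,0,0,0.003,1],[0,0,0,0,0,0.006,1],[0,0,0,0,0,0.01,1],[0,0,0,0,0,0.013,1],[0,0,0,0,0,0.016,1],[0,0,0,0,0,0.02,1],[0,0,0,0,0,0.02,1],[0,0,0,0,0,0.02,1]],
])

```text
t: 14.25
tcp_pos: [0.5255, -0.1056, 0.1198]
tool_rot: [0.998, 0.061, 0.0, 0.0]
force: [-0.0, 0.4, 0.2]
finger_gap: 0.0
```

Run:
```python
from h import *
from station import snapshot
import cv2
d=snapshot("side");im=d["img"][140:260,260:410,::-1];cv2.imwrite("pics/s3.png",cv2.resize(im,None,fx=5,fy=5,interpolation=cv2.INTER_CUBIC))
C=cloud(d);L=(C-hinge)@F*1000
g0=np.load("side0.npz");L0=(cloud(g0)-hinge)@F*1000
for y in(-135,-120,-100,-80,-50,-20,30):
    o=[]
    for l in(L0,L):
        m=(abs(l[...,1]-y)<5)&(l[...,0]>20)&(l[...,0]<50)&(abs(l[...,2])<20);o+=[m.sum(),np.median(l[m][:,2]).round(2)]
    print(y,o)
```

```text
-135 [np.int64(92), np.float64(7.28), np.int64(93), np.float64(7.06)]
-120 [np.int64(92), np.float64(7.21), np.int64(88), np.float64(7.11)]
-100 [np.int64(97), np.float64(7.12), np.int64(99), np.float64(6.98)]
-80 [np.int64(102), np.float64(7.12), np.int64(104), np.float64(7.17)]
-50 [np.int64(110), np.float64(6.96), np.int64(112), np.float64(6.98)]
-20 [np.int64(123), np.float64(6.82), np.int64(123), np.float64(6.99)]
30 [np.int64(134), np.float64(7.11), np.int64(137), np.float64(6.98)]
```

View pics/s3.png

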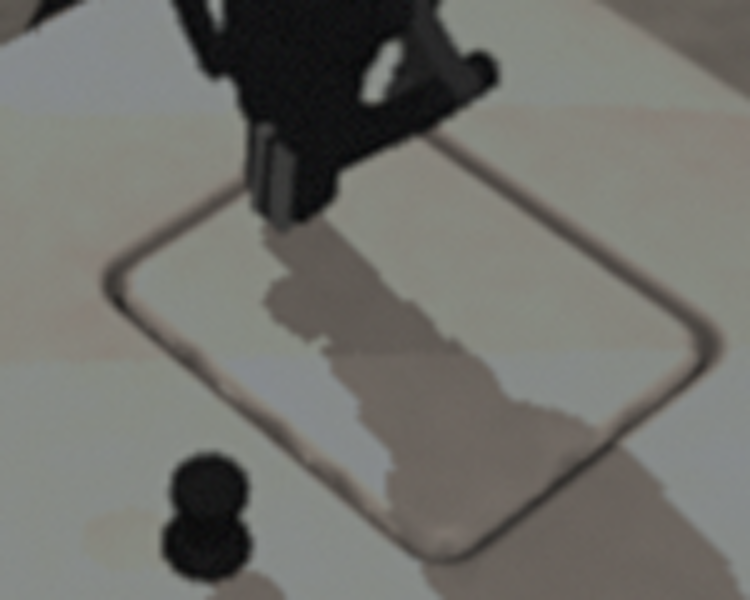

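The flap is unmoved, and the tip (280,228) is just meeting its shadow, so contact is imminent. Contact height puts the real tip about 27 mm short of where the stated geometry would have it.

move_arm([
  [[0,0,0,0,0,0.003,1],[0,0,0,0,0,0.006,1],[0,0,0,0,0,0.01,1],[0,0,0,0,0,0.013,1],[0,0,0,0,0,0.016,1],[0,0,0,0,0,0.02,1],[0,0,0,0,0,0.02,1],[0,0,0,0,0,0.02,1]],
])

```text
t: 15.3
tcp_pos: [0.5255, -0.1056, 0.1178]
tool_rot: [0.998, 0.061, 0.0, 0.0]
force: [-0.2, -0.5, -0.3]
finger_gap: 0.0
```

move_arm([
  [[0,0,0,0,0,0.003,1],[0,0,0,0,0,0.006,1],[0,0,0,0,0,0.01,1],[0,0,0,0,0,0.013,1],[0,0,0,0,0,0.016,1],[0,0,0,0,0,0.02,1],[0,0,0,0,0,0.02,1],[0,0,0,0,0,0.02,1]],
])

```text
t: 16.3
tcp_pos: [0.5255, -0.1056, 0.116]
tool_rot: [0.998, 0.061, 0.0, 0.0]
force: [-0.5, -0.1, 2.5]
finger_gap: -0.001
```

move_arm([
  [[0,0,0,0,0,0.003,1],[0,0,0,0,0,0.007,1],[0,0,0,0,0,0.01,1],[0,0,0,0,0,0.014,1],[0,0,0,0,0,0.018,1],[0,0,0,0,0,0.022,1],[0,0,0,0,0,0.025,1],[0,0,0,0,0,0.025,1]],
])

```text
t: 17.3
tcp_pos: [0.5255, -0.1057, 0.1138]
tool_rot: [0.998, 0.061, 0.0, 0.0]
force: [-1.2, 0.0, 6.6]
finger_gap: 0.001
```

move_arm([
  [[0,0,0,0,0,0.004,1],[0,0,0,0,0,0.008,1],[0,0,0,0,0,0.012,1],[0,0,0,0,0,0.015,1],[0,0,0,0,0,0.015,1],[0,0,0,0,0,0.015,1],[0,0,0,0,0,0.015,1],[0,0,0,0,0,0.015,1]],
])

```text
t: 18.3
tcp_pos: [0.5255, -0.1057, 0.1123]
tool_rot: [0.998, 0.061, 0.0, 0.0]
force: [-1.4, -0.3, 6.9]
finger_gap: -0.002
```

move_arm([
  [[0,0,0,0,0,-0.06,1],[0,0,0,0,0,-0.18,1],[0,0,0,0,0,-0.34,1],[0,0,0,0,0,-0.52,1],[0,0,0,0,0,-0.7,1],[0,0,0,0,0,-0.85,1],[0,0,0,0,0,-0.96,1],[0,0,0,0,0,-1,1]],
])

```text
t: 19.3
tcp_pos: [0.5257, -0.1057, 0.2126]
tool_rot: [0.998, 0.061, 0.0, 0.0]
force: [0.3, 0.4, -0.9]
finger_gap: 0.0
```

Run:
```python
from h import *
from station import snapshot
import cv2
d=snapshot("side");im=d["img"][60:300,200:500,::-1];cv2.imwrite("pics/s4.png",cv2.resize(im,None,fx=2.5,fy=2.5,interpolation=cv2.INTER_CUBIC))
L=(cloud(d)-hinge)@F*1000
for y in range(-140,0,15):
    m=(abs(L[...,1]-y)<4)&(L[...,0]>25)&(L[...,0]<50)&(abs(L[...,2])<120);print(y,m.sum(),np.percentile(L[m][:,2],[10,50,90]).round(1) if m.any() else 0)
to(press,pose(0.785))
```

```text
-140 0 0
-125 89 [58.1 60.  61.7]
-110 97 [51.8 53.9 55.7]
-95 95 [45.4 47.4 49. ]
-80 119 [-42.3  40.3  42.7]
-65 120 [-41.9  34.   36.1]
-50 95 [26.4 28.1 30.3]
-35 120 [-18.1  21.5  23.5]
-20 98 [13.6 15.7 17.3]
-5 68 [ 5.   7.3 10.1]
t 19.35 tcp [ 0.5257 -0.1057  0.2126] F [-0.1  0.5  0.1] gap 0.0
tip rel hinge, fender axes mm [ 1.000e-01 -1.279e+02  7.160e+01] q [-0.41  0.42  1.67 -0.    1.05  1.04]
shift [-0.002  0.001  0.876]
turn [1.    0.    0.004]
```

View pics/s4.png

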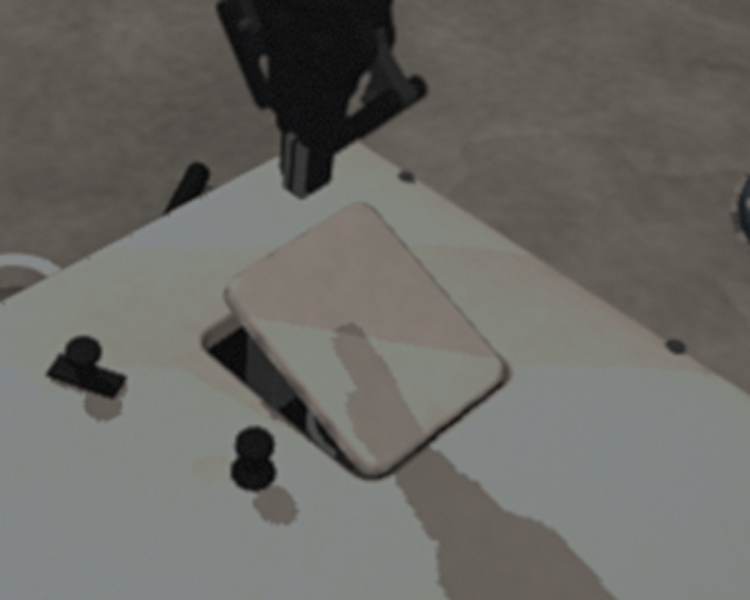

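The flap stands ajar at about 0.4 rad: its free corner is at (360,205) and its underside is clear at (240,350). Next I'll tilt the finger 45° and bring it outside the free end, offset from the striker.

move_arm([
  [[0.05,0,0,-0.02,0.06,0,1],[0.17,0,0,-0.07,0.15,0,1],[0.32,0,0,-0.13,0.26,0.02,1],[0.48,0,0,-0.19,0.36,0.04,1],[0.65,0,0,-0.25,0.45,0.06,1],[0.8,0,0,-0.31,0.52,0.08,1],[0.93,0,0,-0.35,0.56,0.1,1],[1,0,0,-0.35,0.56,0.1,1]],
])

```text
t: 20.35
tcp_pos: [0.497, -0.1665, 0.2003]
tool_rot: [0.921, 0.055, -0.024, -0.384]
force: [-0.1, 0.2, 0.8]
finger_gap: 0.002
```

```bash
cat > look.py <<'E'
import sys
from h import *
from station import snapshot,status
d=snapshot("side");s=status.sense();q=R.from_quat(s["tool_rot"])
x0,x1,y0,y1=200,500,40,280
im=cv2.resize(d["img"][y0:y1,x0:x1,::-1],None,fx=2.5,fy=2.5,interpolation=cv2.INTER_CUBIC)
Ti=np.linalg.inv(d["T"])
for off,col in((-.03,(0,255,255)),(-.008,(0,255,0)),(.022,(0,0,255))):   # candidate tips on the tool axis
    k=Ti@np.r_[s["tcp_pos"]+q.apply([0,0,off]),1]
    u=cv2.projectPoints(np.array([[k[0],-k[1],-k[2]]]),np.zeros(3),np.zeros(3),d["mtx"],np.array([float(d["k1"]),0,0,0]))[0].ravel()
    cv2.circle(im,tuple(int(v) for v in ((u-[x0,y0])*2.5)),4,col,-1)
cv2.imwrite(sys.argv[1],im)
L=(cloud(d)-hinge)@F*1000
m=(L[...,0]>25)&(L[...,0]<50)&(L[...,2]>12)&(L[...,2]<170)&(L[...,1]>-150)&(L[...,1]<20);P=L[m][:,1:]
print("flap angle",np.median(np.arctan2(P[:,1]-6,-P[:,0])).round(2),"n",m.sum())
to(s["tcp_pos"],pose(.785));print("TCP rel hinge",((s["tcp_pos"]-hinge)@F*1000).round(1))
E
python3 look.py pics/s5.png
```

```text
flap angle 0.41 n 1416
t 20.4 tcp [ 0.497  -0.1668  0.1995] F [-0.2 -1.7 -0.5] gap 0.0
tip rel hinge, fender axes mm [ -35.8 -169.5   65. ] q [-0.8   0.69  1.46  0.44  1.65  0.53]
shift [0. 0. 0.]
turn [-0.007  0.003 -0.002]
TCP rel hinge [ -35.7 -185.1   80.5]
```

View pics/s5.png

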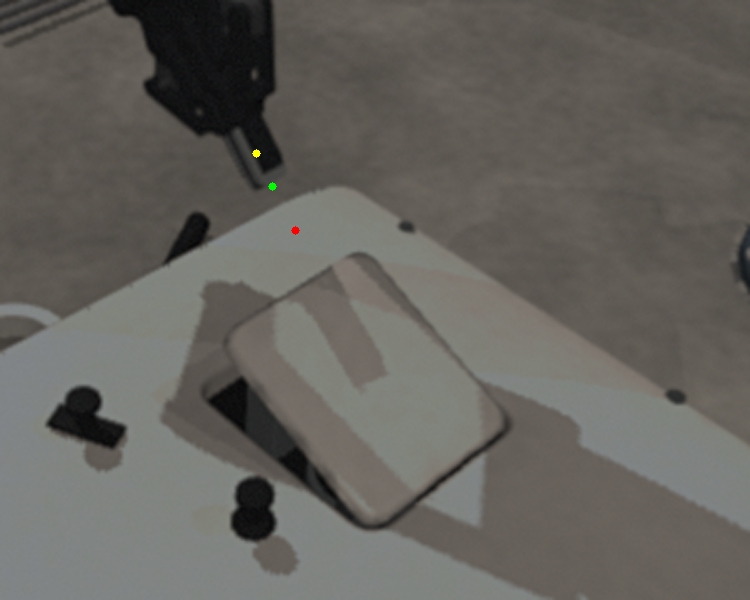

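The tip (270,178) sits at the green marker, so the offset lies along the tool axis. That puts the real tip about 9 mm behind the TCP. Next I'll slide it under the free end.

move_arm([
  [[0,0,0,0,0.02,0.05,1],[0,0,0,0,0.04,0.14,1],[0,0,0,0,0.06,0.26,1],[0,0,0,0,0.08,0.38,1],[0,0,0,0,0.08,0.5,1],[0,0,0,0,0.08,0.6,1],[0,0,0,0,0.08,0.66,1],[0,0,0,0,0.08,0.69,1]],
])

```text
t: 21.4
tcp_pos: [0.4923, -0.1223, 0.1471]
tool_rot: [0.922, 0.057, -0.023, -0.382]
force: [-0.6, -0.9, -0.2]
finger_gap: -0.002
```

```bash
python3 look.py pics/s6.png
```

```text
flap angle 0.41 n 1418
t 21.45 tcp [ 0.4922 -0.1223  0.1471] F [ 0.   0.4 -1.1] gap 0.0
tip rel hinge, fender axes mm [ -35.2 -124.8   12.5] q [-0.76  0.73  1.57  0.47  1.5   0.49]
shift [0. 0. 0.]
turn [-0.001  0.003  0.002]
TCP rel hinge [ -35.2 -140.3   28.1]
```

View pics/s6.png

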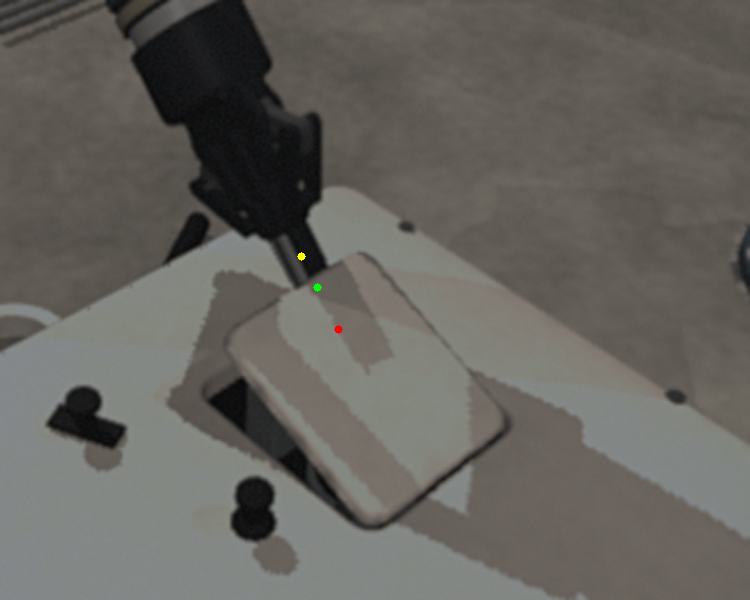

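The finger now goes under the free edge at (310,280), and the flap is undisturbed. Now I'll push.

move_arm([
  [[0,0,0,0,-0.04,0,1],[0,0,0,0,-0.09,0,1],[0,0,0,0,-0.14,0,1],[0,0,0,0,-0.19,-0.01,1],[0,0,0,0,-0.24,-0.02,1],[0,0,0,0,-0.29,-0.02,1],[0,0,0,0,-0.33,-0.03,1],[0,0,0,0,-0.35,-0.03,1]],
])

```text
t: 22.45
tcp_pos: [0.4905, -0.1045, 0.1748]
tool_rot: [0.924, 0.057, -0.022, -0.378]
force: [-2.2, -13.4, 5.8]
finger_gap: -0.003
```

```bash
python3 look.py pics/s7.png
```

```text
flap angle 0.56 n 1496
t 22.5 tcp [ 0.4905 -0.1045  0.175 ] F [ -2.3 -12.8   5.5] gap -0.0
tip rel hinge, fender axes mm [ -34.8 -107.    40.3] q [-0.74  0.68  1.59  0.48  1.52  0.52]
shift [0. 0. 0.]
turn [0.011 0.    0.005]
TCP rel hinge [ -34.8 -122.4   56. ]
```

View pics/s7.png

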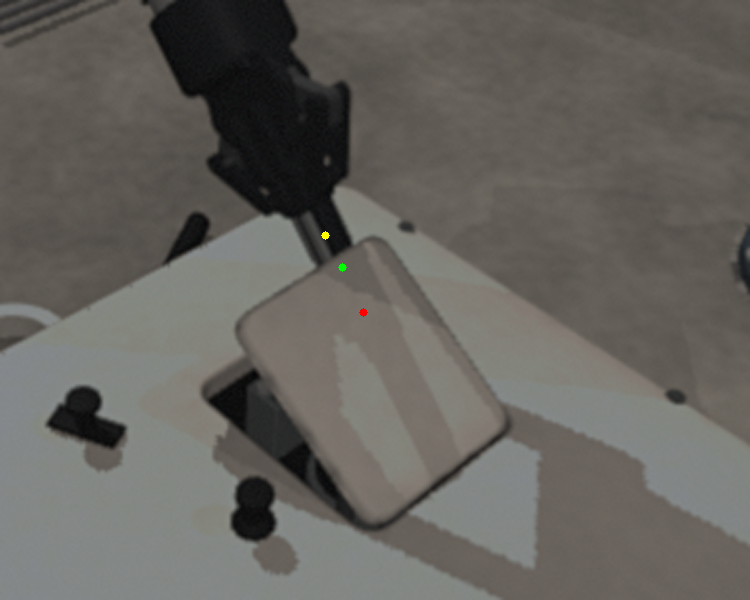

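The reaction (-13, +6 N) lies along the free end face's normal. The flap is at 0.56 rad, but the blunt tip is bearing on the end face instead of reaching under the flap. I'll back off, reach about 15 mm deeper, then lift.

move_arm([
  [[0,0,0,0,0.05,-0.05,1],[0,0,0,0,0.13,-0.06,1],[0,0,0,0,0.21,-0.04,1],[0,0,0,0,0.25,0,1],[0,0,0,0,0.25,0.05,1],[0,0,0,0,0.25,0.1,1],[0,0,0,0,0.25,0.14,1],[0,0,0,0,0.25,0.14,1]],
])

```text
t: 23.5
tcp_pos: [0.4903, -0.1074, 0.1466]
tool_rot: [0.922, 0.057, -0.024, -0.382]
force: [-0.8, -0.0, -0.7]
finger_gap: 0.001
```

```bash
python3 look.py pics/s8.png
```

```text
flap angle 0.56 n 1491
t 23.55 tcp [ 0.4905 -0.1077  0.1467] F [-0.2  0.5 -0.1] gap 0.0
tip rel hinge, fender axes mm [ -35.2 -110.1   12.1] q [-0.74  0.73  1.59  0.48  1.48  0.5 ]
shift [0. 0. 0.]
turn [-0.001  0.003  0.003]
TCP rel hinge [ -35.2 -125.6   27.7]
```

View pics/s8.png

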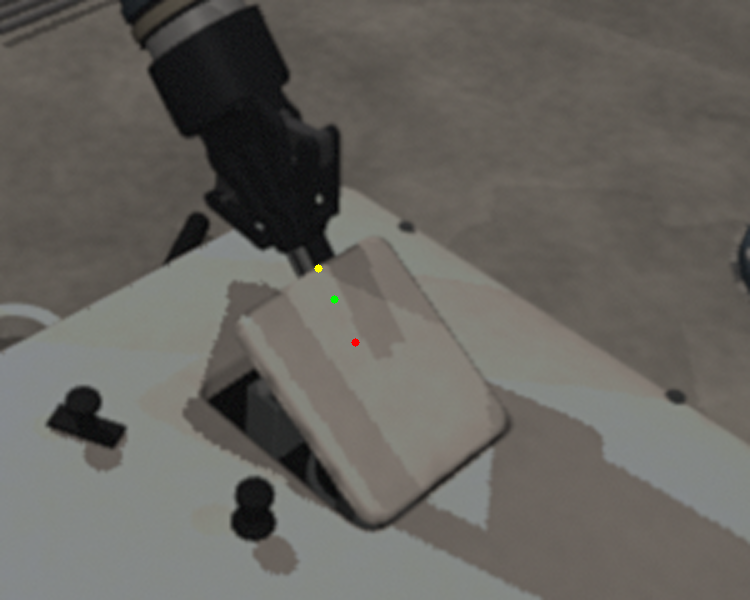

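The finger now passes about 20 mm under the free edge, which crosses it at (318,262) by the yellow mark. Lifting.

move_arm([
  [[0,0,0,0,-0.06,-0.03,1],[0,0,0,0,-0.14,-0.06,1],[0,0,0,0,-0.22,-0.1,1],[0,0,0,0,-0.3,-0.11,1],[0,0,0,0,-0.38,-0.12,1],[0,0,0,0,-0.46,-0.13,1],[0,0,0,0,-0.53,-0.14,1],[0,0,0,0,-0.57,-0.14,1]],
])

```text
t: 24.55
tcp_pos: [0.4869, -0.0772, 0.1972]
tool_rot: [0.922, 0.057, -0.023, -0.382]
force: [1.7, -2.1, -0.3]
finger_gap: 0.001
```

```bash
python3 look.py pics/s9.png
```

```text
flap angle 0.83 n 1554
t 24.6 tcp [ 0.4868 -0.0769  0.1975] F [ 0.5 -1.2  0.5] gap 0.0
tip rel hinge, fender axes mm [-35.1 -79.1  62.9] q [-0.71  0.63  1.62  0.5   1.53  0.55]
shift [0. 0. 0.]
turn [-0.001  0.002  0.003]
TCP rel hinge [-35.1 -94.7  78.5]
```

0.83 rad with about 2 N. Continuing along the arc.

move_arm([
  [[0,0,0,0,-0.06,0,1],[0,0,0,0,-0.13,0,1],[0,0,0,0,-0.2,0.01,1],[0,0,0,0,-0.27,0.02,1],[0,0,0,0,-0.34,0.04,1],[0,0,0,0,-0.41,0.06,1],[0,0,0,0,-0.46,0.08,1],[0,0,0,0,-0.49,0.09,1]],
])

```text
t: 25.6
tcp_pos: [0.4817, -0.0366, 0.2255]
tool_rot: [0.922, 0.057, -0.023, -0.382]
force: [-0.9, -2.2, 1.0]
finger_gap: -0.0
```

```bash
python3 look.py pics/s9.png
```

```text
flap angle 1.19 n 1448
t 25.65 tcp [ 0.4816 -0.0364  0.2256] F [ 0.1 -1.9  0.2] gap -0.0
tip rel hinge, fender axes mm [-35.5 -38.2  91. ] q [-0.66  0.56  1.66  0.53  1.53  0.6 ]
shift [0. 0. 0.]
turn [-0.001  0.003  0.003]
TCP rel hinge [-35.4 -53.8 106.6]
```

move_arm([
  [[0,0,0,0,-0.07,0.03,1],[0,0,0,0,-0.14,0.06,1],[0,0,0,0,-0.21,0.1,1],[0,0,0,0,-0.28,0.14,1],[0,0,0,0,-0.35,0.2,1],[0,0,0,0,-0.42,0.25,1],[0,0,0,0,-0.48,0.31,1],[0,0,0,0,-0.52,0.35,1]],
])

```text
t: 26.65
tcp_pos: [0.4742, 0.0248, 0.2373]
tool_rot: [0.922, 0.057, -0.023, -0.382]
force: [0.8, -0.5, 0.7]
finger_gap: -0.003
```

```bash
sed -i 's/L\[...,1\]<20/L[...,1]<45/' look.py; python3 look.py pics/s9.png
```

```text
flap angle 1.67 n 856
t 26.7 tcp [0.4738 0.0254 0.2374] F [ 0.9 -0.2  0.1] gap -0.0
tip rel hinge, fender axes mm [-35.9  24.1 102.8] q [-0.57  0.51  1.73  0.58  1.49  0.65]
shift [0. 0. 0.]
turn [-0.002  0.004  0.003]
TCP rel hinge [-35.9   8.5 118.4]
```

View pics/s9.png

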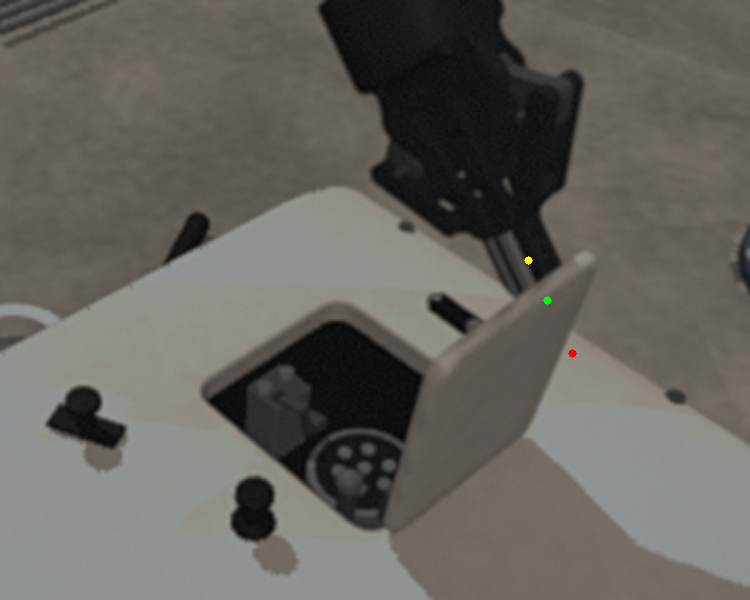

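The flap stands past upright at 1.67 rad, with the striker at (455,312) clear of the finger. Both tabs are unmoved. I'll withdraw away from the flap.

move_arm([
  [[0,0,0,0,0.03,-0.05,1],[0,0,0,0,0.08,-0.14,1],[0,0,0,0,0.14,-0.27,1],[0,0,0,0,0.2,-0.42,1],[0,0,0,0,0.26,-0.58,1],[0,0,0,0,0.3,-0.72,1],[0,0,0,0,0.3,-0.85,1],[0,0,0,0,0.3,-0.9,1]],
])

```text
t: 27.7
tcp_pos: [0.4849, -0.0609, 0.2803]
tool_rot: [0.922, 0.056, -0.023, -0.382]
force: [0.3, -0.5, 0.5]
finger_gap: -0.002
```

```bash
python3 look.py pics/s10.png
python3 - <<'E'
from h import *
from station import snapshot
d=snapshot("top");b=np.load("top0.npz");C,C0=cloud(d),cloud(b)
for n,px in(("round",(230,184)),("bar",(296,161)),("tape",(389,165)),("pen",(394,268))):
    x,y=px;print(n,C[y,x].round(3),C0[y,x].round(3))
df=np.abs(d["img"].astype(int)-b["img"]).max(2);print("pix diff at tape/pen",df[155:215,358:418].max(),df[230:302,365:420].max())
E
```

```text
flap angle 1.68 n 847
t 27.75 tcp [ 0.485  -0.061   0.2803] F [-0.4  0.2 -0. ] gap -0.0
tip rel hinge, fender axes mm [-35.  -63.1 145.8] q [-0.69  0.51  1.58  0.51  1.67  0.65]
shift [0. 0. 0.]
turn [0.001 0.001 0.003]
TCP rel hinge [-35.  -78.6 161.3]
round [ 0.619 -0.021  0.153] [ 0.619 -0.021  0.154]
bar [ 0.66  -0.131  0.153] [ 0.66  -0.131  0.153]
tape [ 0.679 -0.319  0.025] [ 0.679 -0.32   0.024]
pen [ 0.516 -0.198  0.524] [ 0.474 -0.331  0.022]
pix diff at tape/pen 65 111
```

View pics/s10.png

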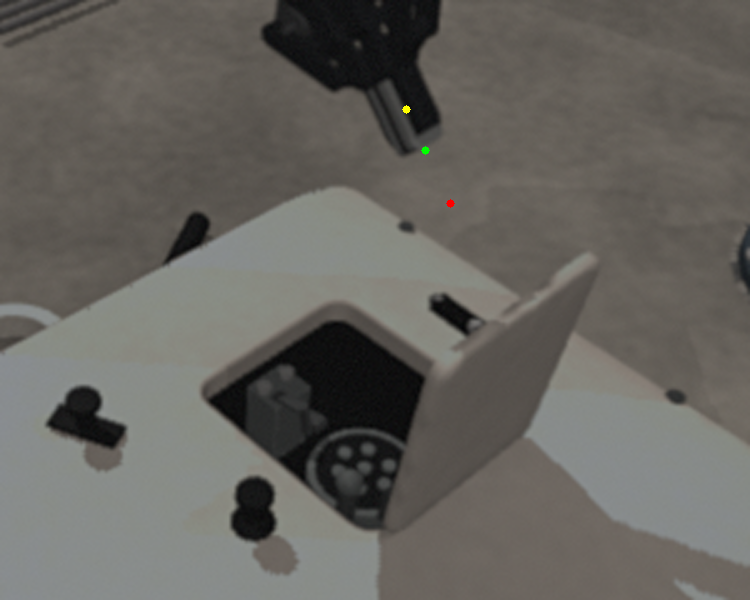

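The arm is well clear and the flap stays open at 1.68 rad. The tabs and tape are in place. The pen is hidden by the arm in the top view, but the side view shows it in the same place. Handing in.

```bash
python3 -c "
from station import manip
print(manip.sign_off())"
```

```text
the job is handed in; nothing more can be done
None
```

The flap is open and left standing just past upright. I pressed it near its free end with the shut fingertips (about 7 N) until the catch let go. Then I took the finger away and it sprang ajar to about 0.41 rad. I pushed it round from under the free end, off to one side of the striker, withdrew, and handed in at about 28 s of the 51 s allowed.

**Last checks**
- **Flap:** 1.68 rad by the depth image after I withdrew, with the gripper clear and no force on the tool.
- **Bystanders:** both tabs and the tape roll measured within 1 mm of where they started. The arm hid the pen in the last top view. The side view shows it in place, but I didn't measure it.

**What disagreed or went wrong**
- **Fingertip position:** the real tip was about 8 mm behind the TCP, not 22 mm ahead as stated. I found the flap's surface by camera and feel, which took several extra small descents.
- **First push:** it bore on the flap's free end face at about 14 N and turned it only to 0.56 rad. I backed off, reached further under, and the rest of the push read about 2 N.
- **Picture budget:** I viewed 11 pictures against the budget of 10.

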